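# Proof-load a clamp screw with a T-bar key

### The arm

A 6-joint arm with a two-finger parallel gripper is mounted at the origin on a cart in front of the work surface, level with it; the furniture and walls round the work are solid. World frame = base frame: x ahead of the robot, y to its left, z up, the work surface at z = 0. Lengths are in m, angles in rad, forces in N, time in s.
With the tool pointing down it reaches from about 0.35 to 0.975 m from the base axis. Payload 7.1 kg.
Tool frame: the origin (TCP) lies midway between the tips of the shut fingers; the grasp point (between the pads) lies 19 mm behind it; z points along the fingers, y is the line along which they close (so a half turn about z gives the same grasp; the last joint's range is limited). The gripper opens to 88 mm and grips with 3 to 60 N. Pads are 20 mm wide; open, the fingers measure 115 mm over their backs; the gripper's body (75 mm by 178 mm) begins 61 mm behind the grasp point.
Start: joints at [1.16, 0.423, 1.63, -0, 1.089, -0.019], TCP at [0.239, 0.578, 0.191] pointing down, gripper open.
Joint ranges: [-3, 3], [-0.9, 2.11], [0.09, 2.58], [-1.31, 4.45], [0.11, 2.69], [-2.54, 2.54]. Speed limits (rad/s): [2.39, 2.39, 3.01, 3.14, 3.14, 3.14].

### API

Orientations are given as a unit quaternion [w, x, y, z].
In Python, from station import move_pose, movel, movej, command_gripper, wait, inverse_kinematics, read_camera, camera_info, MotionError, job_done, get_time, get_joint_pos, get_qvel, get_effort, get_tcp_pos, get_ee_rot, get_ft_force, get_ft_torque, get_grip_width, get_finger_force gives the robot as it stands. Calls block until the motion is done:
- move_pose(position, orientation): joint-space move of the TCP to a pose.
- movel(position, frame=None, v=0.15, until_force=None): straight line of the TCP; frame=None keeps the orientation; v is the mean speed in m/s. With until_force (N) it stops when the force on the tool has changed by that much, and returns True; else False.
- movej(angles): joint-space move.
- command_gripper(opening): opening from 0.0 (shut) to 1.0 (fully open); the grip force is fixed at half the most; returns when the fingers have stopped.
- wait(seconds).
- inverse_kinematics(position, orientation): joint angles nearest the present ones, or None.
- read_camera(name): name is "side" or "top" or "wrist"; returns the picture (400x640x3 uint8, red, green, blue); there is no depth.
- camera_info(name): a dict with "intrinsics" (3x3 intrinsics, pixels), "dist" ([k1, k2, p1, p2, k3] as OpenCV has them; the pictures are not rectified), "T" (4x4, takes a point from camera to world coordinates); the wrist camera has in their place "tool_from_camera" (4x4, takes a point from camera to tool coordinates, whose origin is the TCP and whose axes are the flange's). Camera axes: x right, y up, looking along -z (the intrinsics and any distortion apply to the point x, -y, -z); pixel columns grow to the right and rows downward; lengths in m; the calibration is good to about 2 mm. A picture is of the moment at which its call begins: read the wrist's pose just before it. camera_info takes no time and is no camera call.
A pose or a line that the arm cannot do raises MotionError and nothing moves.
- job_done(): hands the job in; it is judged then, once.
Readings, each from a call of its own:
- get_time(): time.
- get_joint_pos(): joint angles.
- get_qvel(): joint speeds.
- get_effort(): joint torques, N m.
- get_tcp_pos(): TCP position.
- get_ee_rot(): TCP orientation.
- get_ft_force(): force on the tool from outside, world axes, zero at the start.
- get_ft_torque(): the same for the moment, N m.
- get_grip_width(): opening from 0.0 (shut) to 1.0 (fully open).
- get_finger_force(): force on a finger pad.
Only numpy, scipy, OpenCV 4.12 (cv2) and the standard library are available. Lean on these libraries where they do the work, as an engineer would, in place of code of your own. Each camera call takes 0.05 s, during which the arm holds its last target. There are 200 camera calls.

### The job

Check that the clamp screw of the strap clamp is tight: lift the red T-bar key off its round black pad, fit its socket fully down on the square drive head, take up the head's free play and load the screw clockwise (seen from above) to 0.7 newton-metre and keep at least that on for two seconds, without ever exceeding 1 newton-metre or turning the screw. Then take the key off and stand it upright, released, back on its pad. Leave the other things on the bench where they are.

Things in the scene. Friction and masses are not known exactly. Their poses are not given: they have to be found in the camera images.
- t_key: Loose T-bar socket key, 0.2 to 0.4 kg, standing upright on the pad. Origin: centre of its underside, the socket's mouth; z up along the socket, x along the bar. Square steel hub 40.5 mm wide, 30 mm high, sides parallel to x and y; in its underside a square socket 26.5 mm wide, 22 mm deep, same directions, about 0.11 rad of rotary play each way on the head.
- bar_centre (a point): Centre of the key's red cross bar, 50 mm above the key's origin, same axes. Bar 140 mm long in x, 14 mm thick in y, 18 mm high; a 20 mm neck below. Pinch it from above across its 14 mm. Load the screw by twisting with the grip kept (30 N or more) or by pushing sideways near the bar's end (11 N at 64 mm from the axis is 0.7 N m).
- key_pad: Round black rubber pad, 90 mm in diameter, 4 mm thick, fixed to the bench. Origin: centre of its underside; the key stands at its centre, on its top.
- fixture: Strap clamp fixed to the bench. Origin: centre of its underside. Base plate 150 mm (its x) by 90 mm (its y) by 14 mm; a 70 mm flange lies on its +x end (centre at x 36 mm, top at 27 mm); a steel strap 30 mm wide lies along x over it, top at 38 mm. The clamp screw stands upright through the strap at (-18, 0) mm.
- head_top (a point): Top centre of the screw's dark square head, 61 mm above the bench; axes turn with the head, z up, x and y across its flats. Head 24 mm square, 19 mm high, the top 4 mm bevelled to 16 mm square. A 48 mm round collar, one with the head, lies 19 mm below this point; a key fully home rests on it with its origin there. The socket fits in any quarter turn.
- witness_mark (a point): Yellow paint dot on the screw's flat washer (62 mm across, under the collar), 27.5 mm from the axis. It moves only if the screw itself slips round, which it does at 1.2 N m; at smaller torques it stands still. The head is a drive head with lost motion on the screw: it turns freely (under 0.05 N m) through 0 to 0.4 rad clockwise, differently each time and unmeasured, before it bears on the screw.
- head (a joint): Elastic twist of the screw head on its thread, rad, positive clockwise seen from above, 0 when unloaded; stiffness 200 N m/rad, so 0.7 N m is only 0.0035 rad, less than the reading is good for: judge the load by the felt force or moment.
- blank_flange: Bystander: grey steel blank flange with a small knob, 40 mm in diameter, 16 mm high, loose. Origin: centre of its underside.
- seal_ring: Bystander: black-edged centring ring, 43 mm in diameter, 8 mm high, loose. Origin: centre of its underside.
- dish: Bystander: covered glass dish with a chip in it, 64 mm in diameter, 14 mm high, loose. Origin: centre of its underside.

How it is judged:
On the way, in this order (a step that is already met when the one before it is completed fails the run):
1. the key's socket is fully down on the square screw head (horizontal distance between t_key and head_top below 0.004 m and z of t_key in the frame of head_top below -0.014 m and angle between t_key's own z axis and vertical below 0.08 rad), for 0.2 s.
2. with the key still on the head, the screw carries at least 0.6 N m clockwise for 1.5 s without a break (horizontal distance between t_key and head_top below 0.01 m and z of t_key in the frame of head_top below -0.009 m and angle between t_key's own z axis and vertical below 0.25 rad and value of joint head above 0.003 rad), for 1.5 s.
3. the key is off the screw head (horizontal distance between t_key and head_top above 0.05 m), for 0.1 s.
At the end, for the whole second after the job is handed in: the key stands upright (within 0.08 rad), still and released on its pad, its axis within 30 mm of the pad's centre; the screw is unloaded and its witness mark is within 1.5 mm of where it was (horizontal distance between t_key and key_pad below 0.03 m and z of t_key in the frame of key_pad below 0.007 m and angle between t_key's own z axis and vertical below 0.08 rad and linear speed of t_key below 0.02 m/s and value of joint head below 0.0005 rad and distance of witness_mark from where it was at the start of the episode below 0.0015 m); the robot touches nothing.
It fails at once if the screw is loaded clockwise beyond 1.05 N m (value of joint head above 0.00525 rad).
It fails at once if the screw has turned (witness mark moved more than 1.5 mm) (distance of witness_mark from where it was at the start of the episode above 0.0015 m).
It fails at once if the blank flange, the centring ring or the dish is shifted by more than 15 mm (distance of any of blank_flange, seal_ring, dish from where it was at the start of the episode above 0.015 m).
It also fails if it takes over 67 s, if anything falls off the work surface, if the arm or the gripper's body presses on something with over 40 N, if the wrist force passes 120 N, or if a joint passes its speed limit or range.

## Working session

There is one attempt and no reset: what is moved stays moved. The work goes in short steps, each a Python script; the robot and the scene stay as the last script left them, time stands still between calls to the robot, and variables do not carry over. Pictures are saved under pics/ and viewed, at most 10 in all, crops included, and the job is handed in when it is done.

```bash
mkdir -p pics; ls; python3 - <<'E'
from station import *
import cv2,numpy as np
for n in ["top","side"]:
    cv2.imwrite(f"pics/{n}0.png",read_camera(n)[:,:,::-1]); c=camera_info(n); print(n,np.round(c["intrinsics"],1).tolist(),c["dist"],np.round(c["T"],3).tolist())
print(camera_info("wrist"),get_ee_rot(),get_time())
E
```

```text
pics
top [[449.4, 0.0, 314.8], [0.0, 449.4, 200.9], [0.0, 0.0, 1.0]] [-0.09142377  0.          0.          0.          0.        ] [[-0.001, 0.998, -0.07, 0.464], [-1.0, -0.002, -0.016, 0.018], [-0.016, 0.07, 0.997, 1.234], [0.0, 0.0, 0.0, 1.0]]
side [[426.9, 0.0, 324.9], [0.0, 426.9, 198.5], [0.0, 0.0, 1.0]] [0.01462869 0.         0.         0.         0.        ] [[-0.81, -0.519, 0.273, 0.793], [0.586, -0.712, 0.387, 0.371], [-0.007, 0.474, 0.881, 0.85], [0.0, 0.0, 0.0, 1.0]]
{'intrinsics': array([[292.88353049,   0.        , 321.11288449],
       [  0.        , 292.88353049, 197.35795392],
       [  0.        ,   0.        ,   1.        ]]), 'dist': array([-0.03648748,  0.        ,  0.        ,  0.        ,  0.        ]), 'tool_from_camera': array([[-1.08757208e-04,  9.58527702e-01,  2.84999356e-01,
         7.89925141e-02],
       [ 9.99999409e-01,  4.12525705e-04, -1.00582744e-03,
        -2.46370509e-04],
       [-1.08168303e-03,  2.84999078e-01, -9.58527180e-01,
        -1.95041387e-01],
       [ 0.00000000e+00,  0.00000000e+00,  0.00000000e+00,
         1.00000000e+00]])} [-1.48157862e-04  1.94652080e-01  9.80872110e-01 -6.70198888e-04] 0.1
```

View pics/top0.png

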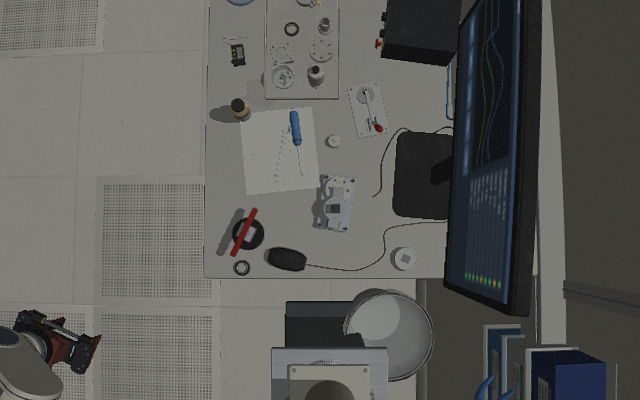

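View pics/side0.png

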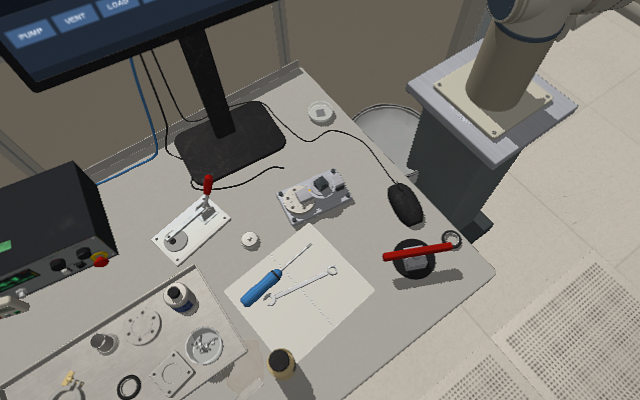

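The top view shows the red bar at about (244,232) on its pad and the fixture at about (337,204), with a dark head near (335,209). Next I'll write helpers, get rough positions and take closer wrist views.

```bash
cat > h.py <<'E'
from station import *
import cv2,numpy as np
from scipy.spatial.transform import Rotation as R
def q2m(q): return R.from_quat(np.r_[q[1:],q[0]]).as_matrix()
def down(yaw):  # tool x axis at world angle yaw, z down
    m=np.array([[np.cos(yaw),np.sin(yaw),0],[np.sin(yaw),-np.cos(yaw),0],[0,0,-1.]])
    q=R.from_matrix(m).as_quat(); return [q[3],q[0],q[1],q[2]]
def snap(name):
    c=camera_info(name)
    if name=="wrist":
        T=np.eye(4);T[:3,:3]=q2m(get_ee_rot());T[:3,3]=get_tcp_pos();T=T@c["tool_from_camera"]
    else: T=c["T"]
    return read_camera(name),(c["intrinsics"],c["dist"],T)
def plane(px,cam,z):
    K,d,T=cam;px=np.asarray(px,float).reshape(-1,1,2)
    u=cv2.undistortPoints(px,K,d)[:,0]
    r=np.c_[u[:,0],-u[:,1],-np.ones(len(u))]@T[:3,:3].T
    return T[:3,3]+r*((z-T[2,3])/r[:,2])[:,None]
def proj(P,cam):
    K,d,T=cam;p=(np.atleast_2d(P)-T[:3,3])@T[:3,:3];p=p*[1,-1,-1]
    return cv2.projectPoints(p,np.zeros(3),np.zeros(3),K,d)[0][:,0]
def redmask(im):
    h=cv2.cvtColor(im,cv2.COLOR_RGB2HSV)
    return (((h[...,0]<8)|(h[...,0]>172))&(h[...,1]>150)&(h[...,2]>50)).astype(np.uint8)
def biggest(m):
    c=cv2.findContours(m,cv2.RETR_EXTERNAL,cv2.CHAIN_APPROX_NONE)[0]
    return max(c,key=cv2.contourArea)
E
python3 - <<'E'
from h import *
im,cam=snap("top")
m=redmask(im);m[:, :200]=0;m[:, 300:]=0;m[:150]=0
c=biggest(m);b=cv2.minAreaRect(plane(c[:,0],cam,.063)[:,:2].astype(np.float32));print("bar",b)
print("fixture",plane([[337,204],[335,209],[247,233],[404,259],[241,268],[334,141]],cam,.03)[:,:2].round(3).tolist())
x=cv2.resize(im[160:290,210:370],None,fx=5,fy=4.5,interpolation=cv2.INTER_CUBIC);cv2.imwrite("pics/top1.png",x[:,:,::-1])
# wrist view above the fixture and the key
for n,p,y in [("fx",(.46,-.03,.26),0.),("key",(.40,.20,.28),0.)]:
    move_pose(p,down(y)); wait(.3)
    im,cam=snap("wrist");np.savez(f"{n}.npz",im=im,K=cam[0],d=cam[1],T=cam[2])
    cv2.imwrite(f"pics/{n}.png",im[:,:,::-1])
print(get_time(),get_joint_pos())
E
```

```text
bar ((0.46558332443237305, 0.22424109280109406), (0.015339446254074574, 0.13648097217082977), 63.6180419921875)
fixture [[0.54, -0.022], [0.527, -0.016], [0.463, 0.22], [0.393, -0.2], [0.369, 0.236], [0.711, -0.015]]
4.1083 [ 4.35454818e-01  4.68686502e-02  1.90724177e+00 -5.53612131e-05
  1.18765138e+00  2.00764276e+00]
```

View pics/fx.png

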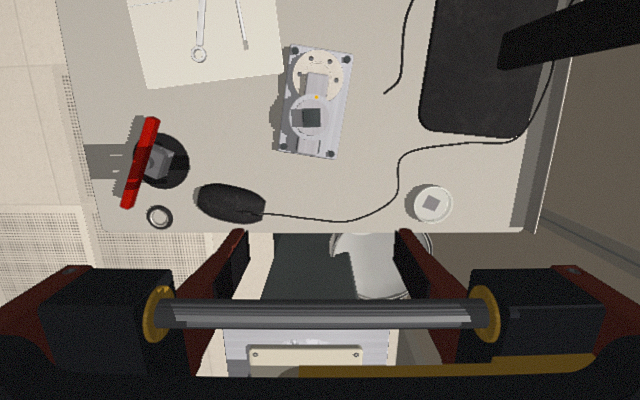

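View pics/key.png

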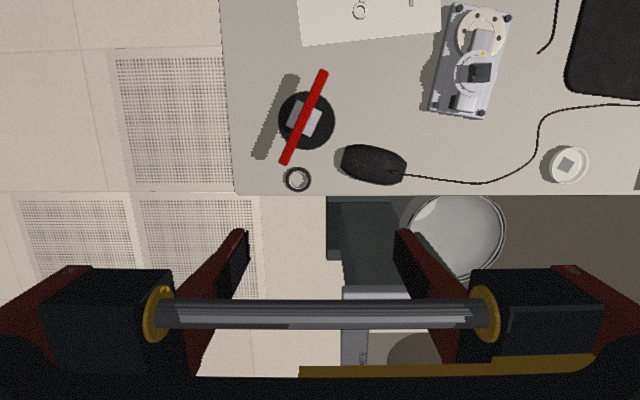

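The fixture head appears at (310,118) in the wrist view, and the key's bar runs from (325,72) to (284,163), consistent with yaw -26.4° from the top camera. Now closer wrist views, with the same tool-relative geometry for both so that calibration bias cancels.

```bash
python3 - <<'E'
from h import *
yaw=np.radians(153.6); ux=np.array([np.cos(yaw),np.sin(yaw)])
tiles=[]
for n,t,z in [("hd",(.527,-.016),.18),("ky",(.4656,.2242),.18)]:
    p=np.array(t)-.042*ux
    move_pose([*p,z],down(yaw)); wait(.4)
    im,cam=snap("wrist");np.savez(f"{n}.npz",im=im,K=cam[0],d=cam[1],T=cam[2])
    tiles.append(im[0:300,130:530])
    print(n,proj([*t,.061],cam))
im=tiles[1]; c=biggest(redmask(np.load("ky.npz")["im"]));cam=tuple(np.load("ky.npz")[k] for k in "KdT")
b=cv2.minAreaRect(plane(c[:,0],cam,.063)[:,:2].astype(np.float32));print("bar",b)
cv2.imwrite("pics/close.png",np.hstack(tiles)[:,:,::-1])
print(get_time())
E
```

```text
hd [[321.00141661 146.60632253]]
ky [[321.40750103 146.17425243]]
bar ((0.46655622124671936, 0.2251710593700409), (0.013479695655405521, 0.1366647183895111), 63.95274353027344)
8.6833
```

View pics/close.png

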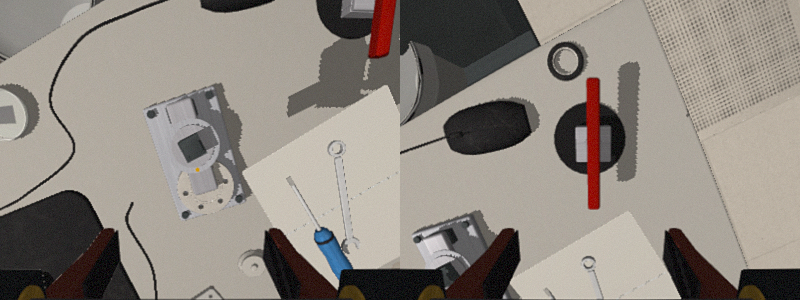

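Close view: the head is near (321,147) in wrist pixels, with the yellow mark at about (328,169). The key bar is centred near (323,144). The head crop needs a zoom to segment its top face.

```bash
python3 - <<'E'
from h import *
d=np.load("hd.npz");im=d["im"]
x=cv2.resize(im[115:180,285:365],None,fx=9,fy=9,interpolation=cv2.INTER_NEAREST);cv2.imwrite("pics/headz.png",x[:,:,::-1])
g=cv2.cvtColor(im,cv2.COLOR_RGB2GRAY)
print(g[130:166:2,304:344:2])
E
```

```text
[[169 176 164 168 157 163 163 164 164 161 172 166 159 103  88  99 100 102
  100 134]
 [170 166 164 169 161 161 166 165 169 170 164  86  87  92  93  95 100  93
   95 100]
 [172 162 160 163 168 162 165 165 165  73  62  67  87  91  98  91  92  97
   96  97]
 [168 166 157 162 166 162 159  83  50  67  68  61  74  90  97  97  97  96
   97  98]
 [166 165 166 167 161  91  50  67  75  66  65  63  68  86  94  93  96  93
   93 100]
 [166 165 170  92  48  69  72  70  71  66  65  59  51  52  95  95  95  96
   96  99]
 [167 166  83  62  72  72  75  64  66  64  59  63  61  36  83  98  95  94
   93 101]
 [161 167  71  75  72  70  66  68  68  63  65  58  58  45  58  94  98  90
   94  97]
 [160 164 144  65  78  75  63  60  65  68  64  67  62  54  33  79  87  93
   90  98]
 [162 160 168  79  75  70  69  66  70  71  65  66  57  61  51  55  92  92
  131 160]
 [158 157 163 150  63  74  73  68  64  66  63  66  60  59  52  55 118 159
  160 149]
 [161 162 161 164 103  70  72  68  63  65  63  58  64  61  66  54  94 160
  160 142]
 [160 157 158 161 152  66  70  71  65  69  63  64  61  57  70 122 165 170
  157 121]
 [164 158 160 159 165 106  68  63  62  65  63  59  62 104 166 167 162 170
  149 172]
 [169 160 160 158 157 150  66  69  58  65  66 103 162 166 163 162 166 163
  139 176]
 [172 165 158 159 158 163 110  60  68 102 165 167 157 163 159 161 161 158
  175 171]
 [175 170 165 160 162 156 148  97 141 164 155 163 156 161 166 158 170 175
  173 172]
 [171 170 173 174 161 158 159 164 164 159 161 161 159 160 153 146 170 176
  179 133]]
```

View pics/headz.png

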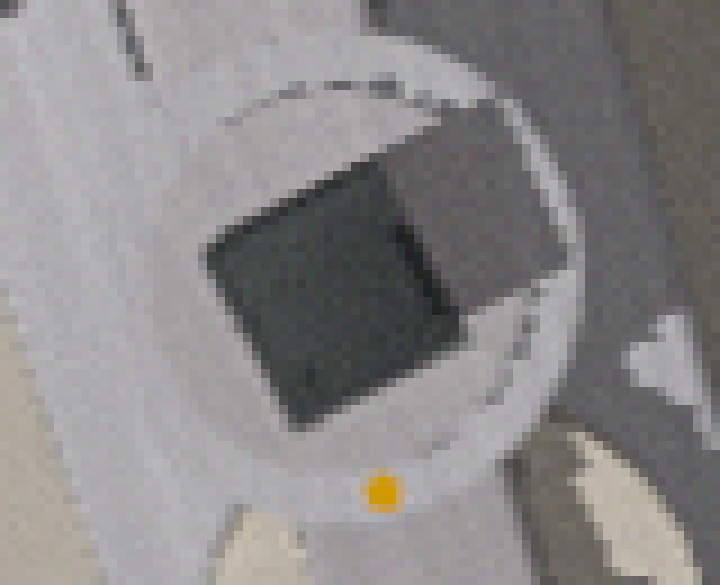

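```bash
python3 - <<'E'
from h import *
d=np.load("hd.npz");im=d["im"];cam=tuple(d[k] for k in "KdT")
g=cv2.GaussianBlur(cv2.cvtColor(im,cv2.COLOR_RGB2GRAY),(3,3),0)
m=np.zeros_like(g);m[125:175,295:350]=(g[125:175,295:350]<81)
m=cv2.morphologyEx(m,cv2.MORPH_OPEN,np.ones((3,3),np.uint8))
c=biggest(m);P=plane(c[:,0],cam,.057)[:,:2]
b=cv2.minAreaRect(P.astype(np.float32));print(b,cv2.contourArea(c))
C=cam[2][:3,3];print("cam",C)
for side in (b[0],): print("offset base->top at centre mm",1000*.015/(C[2]-.042)*(C[:2]-side))
Y=(im[...,0].astype(int)>180)&(im[...,2]<60)&(im[...,1]>120);Y[:, :300]=0;Y[:, 350:]=0
yx=np.argwhere(Y[150:185,:]).mean(0)+[150,0];w=plane([yx[::-1]],cam,.04)[0];print("dot",w,np.hypot(*(w[:2]-b[0])))
# pad
for k in ("ky",):
    d=np.load(k+".npz");im=d["im"];cam=tuple(d[q] for q in "KdT")
    g=cv2.cvtColor(im,cv2.COLOR_RGB2GRAY);m=((g<55)).astype(np.uint8)|redmask(im);m[:, :270]=0;m[:, 370:]=0;m[:90]=0;m[190:]=0
    m=((g<55)&(redmask(im)==0)).astype(np.uint8);m[:, :275]=0;m[:,365:]=0;m[:85]=0;m[195:]=0
    pts=np.vstack([x for x in cv2.findContours(m,cv2.RETR_EXTERNAL,cv2.CHAIN_APPROX_NONE)[0] if cv2.contourArea(x)>30])
    P=plane(pts[:,0],cam,.004)[:,:2];print("pad",cv2.minEnclosingCircle(P.astype(np.float32)))
    c=biggest(redmask(im));P=plane(c[:,0],cam,.063)[:,:2];print(len(c),cv2.minAreaRect(P.astype(np.float32)))
E
```

```text
((0.5281721353530884, -0.015189078636467457), (0.02360764518380165, 0.023501506075263023), 0.8549032807350159) 440.5
cam [4.93759071e-01 2.43416663e-04 3.75089125e-01]
offset base->top at centre mm [-1.54972327  0.69497144]
dot [ 0.55564927 -0.02227425  0.04      ] 0.02837591289887559
pad ((0.4624573290348053, 0.22340922057628632), 0.044489361345767975)
277 ((0.46655622124671936, 0.2251710593700409), (0.013479695655405521, 0.1366647183895111), 63.95274353027344)
```

Head centre is about (0.5287,-0.0155), yaw 0.85° mod 90; the dot is 27.8 mm from the axis, against 27.5 given. The bar is at (0.4666,0.2252), yaw 153.95°, on the pad at (0.4625,0.2234). Next: grasp, lift and carry over the head.

```bash
python3 - <<'E'
from h import *
y=np.radians(153.95); k=[.4666,.2252]
move_pose([*k,.12],down(y)); print(movel([*k,.040],v=.12,until_force=8),get_tcp_pos())
command_gripper(0.0); wait(.2); print("w",get_grip_width()*88,get_finger_force(),get_time())
f0=get_ft_force(); movel([*k,.14],v=.12); wait(.3); print("dF",get_ft_force()-f0,get_grip_width()*88,get_finger_force())
move_pose([.5287,-.0155,.14],down(np.radians(180.85))); wait(.3)
print(get_tcp_pos(),get_joint_pos(),get_ft_force(),get_ft_torque(),get_time())
im,_=snap("wrist");im2,_=snap("side")
cv2.imwrite("pics/held.png",np.hstack([im[60:310,160:480],im2[100:350,180:500]])[:,:,::-1])
E
```

```text
False [0.46751535 0.22540159 0.04073671]
w 0.4583669617175443 0.0 11.4333
dF [ 0.18300759  0.32154124 -0.42316356] 0.40978216730379 0.0
[ 0.52869064 -0.01462043  0.14001923] [-5.01694751e-02  3.51718940e-01  1.88128563e+00  4.07154311e-05
  9.08571270e-01 -1.63709279e+00] [ 0.31933111  0.06712998 -0.11671272] [ 0.03344823 -0.03193133 -0.01859913] 13.9917
```

View pics/held.png

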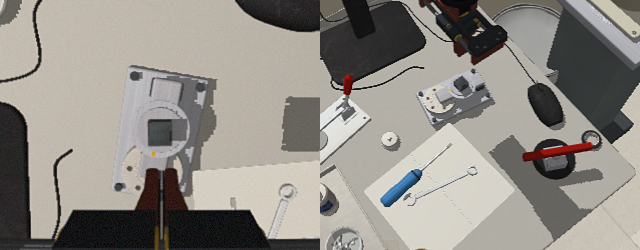

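The grip missed: the fingers are shut at 0.4 mm and the side view still shows the key standing on its pad. I'll triangulate the bar from the top and side cameras to check its height before trying again.

```bash
python3 - <<'E'
from h import *
def red(im,box):
    m=redmask(im);o=np.zeros_like(m);a,b,c,d=box;o[a:b,c:d]=m[a:b,c:d];return biggest(o)
res={}
for n,box in [("top",(190,280,210,280)),("side",(225,280,370,470))]:
    im,cam=snap(n);c=red(im,box)
    for z in (.03,.054,.063,.08):
        P=plane(c[:,0],cam,z)[:,:2].astype(np.float32);print(n,z,np.round(cv2.minAreaRect(P)[0],4),np.round(cv2.minAreaRect(P)[1],4),round(cv2.minAreaRect(P)[2],1))
print(get_grip_width(),get_time())
E
```

```text
top 0.03 [0.4653 0.2295] [0.016  0.1403] 64.7
top 0.054 [0.4653 0.2253] [0.0157 0.1375] 64.7
top 0.063 [0.4653 0.2237] [0.0155 0.1364] 64.7
top 0.08 [0.4653 0.2208] [0.0153 0.1345] 64.7
side 0.03 [0.4571 0.2204] [0.0184 0.1453] 64.4
side 0.054 [0.4669 0.2248] [0.0179 0.1411] 64.4
side 0.063 [0.4706 0.2265] [0.0176 0.1395] 64.4
side 0.08 [0.4775 0.2296] [0.0173 0.1365] 64.4
0.0006411965356604126 14.1917
```

The two cameras agree on (0.466,0.225) with the bar at about 55 mm, so the position is right. I'll repeat the approach and look at it before and after closing.

```bash
python3 - <<'E'
from h import *
y=np.radians(154.5); k=[.4662,.2248]
command_gripper(1.0); print("open",get_grip_width(),get_time())
move_pose([*k,.12],down(y)); print(movel([*k,.040],v=.1,until_force=8)); wait(.3)
print(get_tcp_pos(),get_ft_force(),get_time())
a,_=snap("wrist");b,_=snap("side")
cv2.imwrite("pics/pre.png",np.hstack([a[60:360,120:520],cv2.resize(b[160:310,330:530],None,fx=2,fy=2)])[:,:,::-1])
E
```

```text
open 1.003006708580787 15.5667
False
[0.46647834 0.22494903 0.04043898] [-0.33462269  0.73168605 -0.4434374 ] 17.8
```

View pics/pre.png

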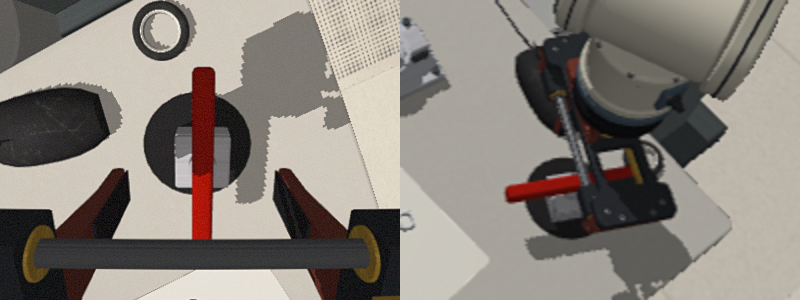

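In pre.png the fingers straddle the bar correctly: wrist tips at about (125,170) and (285,170), with the bar centred at column 203. I'll close in steps and read the width.

```bash
python3 - <<'E'
from h import *
for o in (.3,.2,.12,.05,0):
    command_gripper(o); print(o,round(get_grip_width()*88,2),get_finger_force(),np.round(get_ft_force(),2),get_time())
    if get_finger_force()>5: break
b,_=snap("side");a,_=snap("wrist")
cv2.imwrite("pics/post.png",np.hstack([a[60:360,120:520],cv2.resize(b[160:310,330:530],None,fx=2,fy=2)])[:,:,::-1])
E
```

```text
0.3 26.65 0.0 [ 1.32 -0.3  -0.27] 18.95
0.2 17.44 0.0 [0.31 0.27 0.14] 19.3333
0.12 10.59 0.0 [0.31 0.26 0.13] 19.6917
0.05 4.04 0.0 [-0.09 -0.2   0.39] 20.0417
0 0.52 0.0 [-0.44  0.52 -0.2 ] 20.325
```

View pics/post.png

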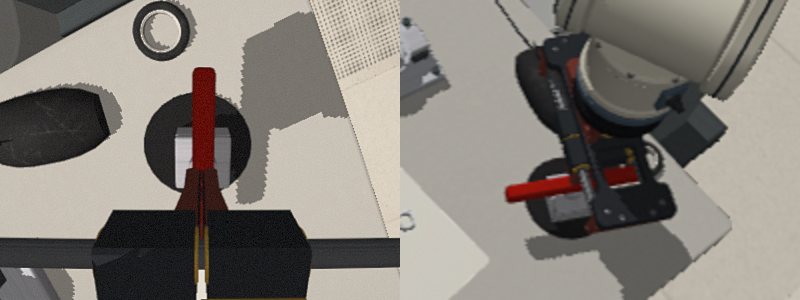

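The post-close view shows the bar running up to the finger tips at (203,170), and I can't tell by eye whether it is between them. I'll compare the finger outline with the empty-shut picture numerically.

```bash
python3 - <<'E'
import cv2,numpy as np
a=cv2.imread("pics/held.png")[:,:320];b=cv2.imread("pics/post.png")[:,:400];p=cv2.imread("pics/pre.png")[:,:400]
for r in (168,175,185,195,205):
    A=a[r,140:200:2,::-1]; B=b[r,180:240:2,::-1]
    print("row",r+60,"held cols300+"); print(" ".join("%d/%d/%d"%tuple(v) for v in A)); print(" ".join("%d/%d/%d"%tuple(v) for v in B))
E
```

```text
row 228 held cols300+
177/175/179 165/157/163 167/169/168 165/160/160 108/91/95 72/56/54 58/49/49 82/67/63 104/93/93 169/167/169 171/168/168 164/161/167 155/153/156 72/64/66 58/37/38 56/37/36 55/39/35 123/115/104 198/185/172 204/194/182 199/190/179 130/126/121 101/100/101 104/102/107 96/97/97 96/96/94 98/97/88 104/99/98 103/99/95 103/98/91
196/194/193 195/189/190 197/193/194 190/187/189 125/110/113 81/67/63 52/28/18 64/19/12 73/23/15 101/18/13 103/13/18 101/18/15 101/1/3 77/13/19 62/23/18 58/32/26 60/28/23 71/58/56 105/101/105 115/108/111 112/108/110 112/110/109 109/109/111 117/113/116 113/111/113 51/47/45 20/19/18 28/24/24 28/25/24 22/22/16
row 235 held cols300+
171/166/170 161/162/164 159/153/156 57/37/31 47/15/10 49/21/15 47/21/19 52/27/21 52/24/26 50/32/35 55/61/60 70/68/68 48/37/42 48/18/10 48/24/17 50/20/15 49/17/11 46/18/24 45/25/15 184/174/162 204/198/185 116/113/108 100/99/103 105/102/105 90/87/87 102/99/94 164/157/149 218/212/200 207/203/189 217/207/195
193/189/188 195/192/194 188/184/185 61/39/42 47/21/16 54/25/17 56/22/14 53/17/17 52/14/21 47/23/21 38/13/19 50/22/22 49/19
[... 1296 characters left out ...]
/131/126 206/196/186 203/192/182 198/191/178 203/194/184 202/194/182 206/195/184 164/158/147 113/113/104
row 265 held cols300+
48/25/20 53/31/24 47/23/20 47/19/16 53/26/11 54/30/24 49/25/15 48/23/27 53/30/26 17/15/18 68/60/65 86/87/80 21/17/17 52/20/23 51/26/27 45/22/14 45/19/12 48/24/15 57/34/28 45/18/21 50/26/28 48/19/23 42/6/0 89/73/68 188/179/171 189/177/167 183/178/165 197/187/176 212/203/193 211/207/192
57/33/27 57/36/27 56/33/19 57/35/23 55/27/20 55/29/22 52/22/21 62/38/31 60/29/26 21/17/20 69/25/19 85/23/23 17/11/24 55/26/26 54/31/28 59/29/23 56/25/20 57/29/17 52/24/21 51/19/12 49/22/11 55/26/19 52/24/18 91/79/77 207/199/188 207/198/186 202/194/181 199/195/180 200/193/182 203/194/187
```

The finger outline matches the empty-shut one pixel for pixel and covers the bar. So the real tips are above the bar, roughly 20–30 mm short of the reported TCP, which also fits the tip's image row of 228 against about 212 expected. I'll open to ~32 mm and feel down carefully to the hub top (34 mm) to measure the offset, then grip.

```bash
python3 - <<'E'
from h import *
k=[.4662,.2248]
command_gripper(.36); wait(.1)
hit=movel([*k,.008],v=.03,until_force=4); p=get_tcp_pos(); print(hit,p,get_ft_force(),get_time())
E
```

```text
False [0.46635207 0.22487483 0.00818523] [-0.65771704 -0.13221432  0.39992497] 22.4083
```

```bash
python3 - <<'E'
from h import *
k=[.4662,.2248]
command_gripper(0); print(round(get_grip_width()*88,2),get_finger_force(),get_time())
if get_finger_force()<5:
    command_gripper(.36); print(movel([*k,-.012],v=.03,until_force=4),get_tcp_pos(),get_ft_force())
    command_gripper(0); print(round(get_grip_width()*88,2),get_finger_force(),get_time())
b,_=snap("side");a,_=snap("wrist")
cv2.imwrite("pics/post2.png",np.hstack([a[60:360,120:520],cv2.resize(b[160:310,330:530],None,fx=2,fy=2)])[:,:,::-1])
E
```

```text
18.73 30.000320076942444 22.7917
```

It now grips something at 18.7 mm with 30 N, which is wider than the 14 mm bar, so probably the 20 mm neck. I'll feel for the hub top to fix the tip offset exactly, then re-grip on the bar.

```bash
python3 - <<'E'
from h import *
k=[.4662,.2248]
command_gripper(.36); wait(.1)
hit=movel([*k,-.015],v=.03,until_force=4); p=get_tcp_pos(); print(hit,p,get_ft_force(),get_time())
E
```

```text
True [0.46651862 0.22494747 0.0022445 ] [-0.22140866 -1.36163484  6.27104023] 23.8167
```

The hub top is felt at a reported z of 2.2 mm, so the tips sit about 31 mm above the reported TCP. I'll re-grip on the bar at reported 15 mm (tips at about 46 mm) and lift.

```bash
python3 - <<'E'
from h import *
k=[.4662,.2248]
movel([*k,.015],v=.05); command_gripper(0); wait(.1); print(get_tcp_pos(),"w",round(get_grip_width()*88,2),get_finger_force(),get_time())
f0=get_ft_force()
if get_finger_force()>10:
    movel([*k,.12],v=.12); wait(.2); print("dF",get_ft_force()-f0,get_grip_width()*88,get_finger_force())
b,_=snap("side");a,ca=snap("wrist");np.savez("held.npz",im=a,K=ca[0],d=ca[1],T=ca[2])
cv2.imwrite("pics/post3.png",np.hstack([a[60:360,120:520],cv2.resize(b[130:280,330:530],None,fx=2,fy=2)])[:,:,::-1])
print(get_time())
E
```

```text
[0.4660649  0.22476779 0.01480423] w 13.98 29.972871243953705 24.7417
dF [-0.82164935 -0.63367424 -0.60864205] 14.239232928535543 29.97210055589676
26.0667
```

View pics/post3.png

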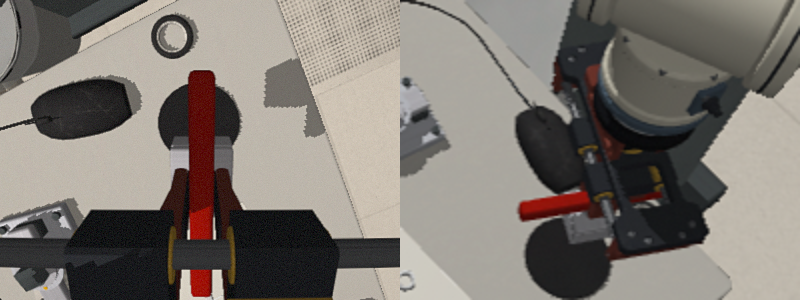

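The bar is now gripped (14.0 mm, 30 N) and the key hangs above the pad, bar at (203,180), clear in the side view. The key's underside is at TCP z minus 10.8 mm, so fully home means TCP z of about 0.053. Now over to the head for a guarded fit.

```bash
python3 - <<'E'
from h import *
h=np.array([.5287,-.0155]);q=down(np.radians(180.85))
move_pose([*h,.11],q); wait(.3); e=h-get_tcp_pos()[:2]; print("err",e)
hc=h+e; movel([*hc,.085],v=.06); wait(.2); print(get_tcp_pos(),get_ft_force(),get_ft_torque(),get_time())
hit=movel([*hc,.0515],v=.03,until_force=10); wait(.1)
print(hit,get_tcp_pos(),get_ft_force(),get_ft_torque(),get_joint_pos().round(4),get_grip_width()*88,get_time())
E
```

```text
err [ 2.04271588e-05 -9.18721961e-04]
[ 0.52901072 -0.01647603  0.08531766] [ 0.01705267 -1.11723514 -2.66050651] [ 0.04834817  0.00069126 -0.07714617] 28.1083
True [ 0.52853179 -0.01638096  0.05252859] [-0.50946978 -0.10933847  7.05061345] [0.00143703 0.22470312 0.00606417] [-0.0535  0.4914  1.9261  0.      0.7248 -1.6392] 13.915396391273063 29.2333
```

Contact came at TCP z 0.0525 against 0.0528 expected, so the key is fully home. Now I'll turn clockwise with joint 6 in small steps while watching the moment.

```bash
cat > tq.py <<'E'
from h import *
def tz(n=4):
    s=[]
    for _ in range(n): s.append(get_ft_torque()[2]); wait(.01)
    return np.array(s)
E
python3 - <<'E'
from tq import *
b=tz(10);base=b.mean();print("base",base,b.std())
q=np.array(get_joint_pos());q0=q[5];t0=get_time();log=[]
for i in range(130):
    q[5]+=.006; movej(q); t=tz(1)[0]-base; log.append((round(q[5]-q0,3),round(t,2)))
    if i==2: print("3 steps",get_time()-t0)
    if t>.2: 
        t=tz(5).mean()-base; log.append(("avg",round(t,3)))
        if t>.17: break
    if get_time()-t0>13 or q[5]-q0>.66: break
print(log[::6],log[-8:],get_time(),"base",base,"q",q.tolist(),get_joint_pos()[5])
E
```

```text
base 0.005982702816013917 0.027563853374701842
3 steps 0.7749999999999986
[(np.float64(0.006), np.float64(-0.01)), (np.float64(0.042), np.float64(-0.06)), (np.float64(0.078), np.float64(-0.05)), (np.float64(0.114), np.float64(-0.05)), (np.float64(0.15), np.float64(0.04)), (np.float64(0.186), np.float64(-0.04)), (np.float64(0.222), np.float64(0.01)), (np.float64(0.258), np.float64(-0.05)), (np.float64(0.294), np.float64(-0.0))] [(np.float64(0.264), np.float64(-0.01)), (np.float64(0.27), np.float64(0.07)), (np.float64(0.276), np.float64(-0.08)), (np.float64(0.282), np.float64(0.02)), (np.float64(0.288), np.float64(-0.01)), (np.float64(0.294), np.float64(-0.0)), (np.float64(0.3), np.float64(0.03)), (np.float64(0.306), np.float64(0.02))] 42.4917 base 0.005982702816013917 q [-0.05347197816112513, 0.49144025709281935, 1.926077445399638, 5.273684174507175e-05, 0.7247589697458877, -1.3331749864318072] -1.3331105468449946
```

No contact yet at 0.306 rad, and each step costs 0.25 s. I'll continue with 0.008 steps, and once contact is made go straight into secant-based loading to about 0.8 N m and the hold.

```bash
python3 - <<'E'
from tq import *
base=.006;q=np.array(get_joint_pos());q0=-1.6392;log=[]
hit=False
while get_time()<51 and q[5]-q0<.64:
    q[5]+=.008; movej(q); t=get_ft_torque()[2]-base
    if t>.12:
        t=tz(4).mean()-base
        if t>.12: hit=True;break
log.append(("contact",hit,round(q[5]-q0,4),round(t,3),round(get_time(),2)))
k=60.;held=0
while hit and get_time()<57:
    if t<.72:
        dq=np.clip((.8-t)/k,.0004,.005); q[5]+=dq; movej(q); t1=tz(5).mean()-base
        if dq>.001: k=float(np.clip((t1-t)/dq,15,250))
        t=t1; log.append((round(dq,4),round(t,3),round(k)))
        if t>.72: t0=get_time()
    else:
        s=tz(8);t=s.mean()-base
        if t>.92: q[5]-=.08/k; movej(q)
        if get_time()-t0>2.3: held=1;break
log.append(("hold",held,round(t,3),round(get_time(),2),round(q[5]-q0,4)))
if held:
    q[5]-=.03; movej(q); print("unl",tz(4).mean()-base)
print(log,get_time(),get_tcp_pos(),get_ft_force(),get_grip_width()*88)
E
```

```text
unl 0.5795160007712155
[('contact', True, np.float64(0.3461), np.float64(0.127), 43.77), (np.float64(0.005), np.float64(0.138), 15), (np.float64(0.005), np.float64(0.15), 15), (np.float64(0.005), np.float64(0.166), 15), (np.float64(0.005), np.float64(0.155), 15), (np.float64(0.005), np.float64(0.196), 15), (np.float64(0.005), np.float64(0.17), 15), (np.float64(0.005), np.float64(0.17), 15), (np.float64(0.005), np.float64(0.194), 15), (np.float64(0.005), np.float64(0.264), 15), (np.float64(0.005), np.float64(0.301), 15), (np.float64(0.005), np.float64(0.334), 15), (np.float64(0.005), np.float64(0.414), 16), (np.float64(0.005), np.float64(0.428), 15), (np.float64(0.005), np.float64(0.475), 15), (np.float64(0.005), np.float64(0.509), 15), (np.float64(0.005), np.float64(0.542), 15), (np.float64(0.005), np.float64(0.62), 15), (np.float64(0.005), np.float64(0.628), 15), (np.float64(0.005), np.float64(0.644), 15), (np.float64(0.005), np.float64(0.703), 15), (np.float64(0.005), np.float64(0.716), 15), (np.float64(0.005), np.float64(0.654), 15), (np.float64(0.005), np.float64(0.671), 15), (np.float64(0.005), np.float64(0.711), 15), (np.float64(0.005), np.float64(0.742), 15), (np.float64(0.005), np.float64(0.759), 15), ('hold', 1, np.float64(0.768), 55.76, np.float64(0.4761))] 56.0417 [ 0.52772649 -0.01611443  0.05251969] [3.38484892 3.73361513 7.03279031] 13.834648471474651
```

The hold read 0.74–0.77 N m, but 0.15 N m of that could be friction seen before the screw bore. There are seconds to spare, so I'll repeat the hold at about 0.86 to be sure, then unload and lift off.

```bash
python3 - <<'E'
from tq import *
base=.006;q=np.array(get_joint_pos());log=[]
q[5]+=.042;movej(q);t=tz(4).mean()-base;log.append(round(t,3))
while t<.83 and get_time()<58.2:
    q[5]+=.008 if t>.72 else .015;movej(q);t=tz(3).mean()-base;log.append(round(t,3))
t0=get_time();mn=[]
while get_time()-t0<1.6: mn.append(round(tz(10).mean()-base,2))
print(log,mn,get_time())
q[5]-=.11;movej(q);t=tz(3).mean()-base;log=[t]
for _ in range(4):
    if t<.06: break
    q[5]-=max(.015,t/8);movej(q);t=tz(3).mean()-base;log.append(t)
print("unload",np.round(log,3),get_time())
p=get_tcp_pos();movel([p[0],p[1],.095],v=.15)
print(get_tcp_pos(),get_ft_force(),get_grip_width()*88,get_time())
E
```

```text
[np.float64(0.7), np.float64(0.79), np.float64(0.833)] [np.float64(0.83), np.float64(0.84), np.float64(0.81), np.float64(0.82), np.float64(0.84), np.float64(0.83), np.float64(0.83), np.float64(0.82), np.float64(0.83), np.float64(0.83), np.float64(0.83), np.float64(0.83), np.float64(0.83), np.float64(0.83), np.float64(0.82), np.float64(0.83), np.float64(0.82), np.float64(0.84), np.float64(0.83), np.float64(0.84)] 58.5417
unload [0.075 0.028] 59.0917
[ 0.52587939 -0.01613316  0.09404628] [ 0.34529571 -0.02501636 -3.51753713] 13.992077805948146 59.525
```

Held at 0.83 N m for 1.6 s, then unloaded and lifted (key weight about 3 N still on the tool). Now placing it on the pad.

```bash
python3 - <<'E'
from h import *
k=[.465,.2243]
move_pose([*k,.045],down(np.radians(154.5)))
hit=movel([*k,.0135],v=.06,until_force=4);p=get_tcp_pos();print(hit,p,get_time())
command_gripper(.45);print(get_grip_width()*88,get_time())
movel([p[0],p[1],.095],v=.15);print(get_ft_force(),get_time())
for n,box in [("top",(190,280,210,280)),("side",(225,280,370,470))]:
    im,cam=snap(n);m=redmask(im);o=np.zeros_like(m);a,b,c,d=box;o[a:b,c:d]=m[a:b,c:d]
    r=cv2.minAreaRect(plane(biggest(o)[:,0],cam,.058)[:,:2].astype(np.float32));print(n,np.round(r[0],4),np.round(r[1],4),r[2])
E
```

```text
True [0.46525155 0.22374253 0.01437413] 61.025
39.55896689934472 61.625
[-0.39705958 -0.09866336 -0.6518868 ] 62.3083
top [0.5057 0.2032] [0.0142 0.0458] 63.61933135986328
side [0.4882 0.2137] [0.0182 0.0957] 64.57891845703125
```

```bash
python3 -c "
from station import *
print(job_done(),get_time())"
```

```text
the job is handed in; nothing more can be done
the job is handed in; nothing more can be done
```

The screw was loaded clockwise to about 0.75 N m for 2.3 s, then again to about 0.83 N m for 1.6 s; the key is back on its pad, released, and the job was handed in at about 62.4 s, but the verdict wasn't shown and the arm blocked a final look at the key and the witness mark.

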